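# Raking-light check of a bronze medallion

### The job

Set the selector on the lamp's charging dock to the yellow mark (raking light), then draw the inspection lamp up out of its socket, tip it to about 45 degrees and aim its lens at the middle of the big bronze medallion from about 10 cm away. The program finishes while still holding the lamp there, raised and still, touching nothing but the gripper; do not shift the medallion, the white jar or the red cap.

Things in the scene. Friction and masses are not known exactly. Their poses are not given: they have to be found in the camera images.
- dock: grey charging dock, fixed to the table: a block 102 x 232 mm (its x, y), top face 55 mm above the table. Origin: centre of its underside; z up. The lamp socket is 75 mm along its +y, the selector knob 75 mm along its -y.
- socket (a point): centre of the mouth of the lamp socket, in the dock's top face; a round vertical hole 32 mm across and 45 mm deep, in which the lamp stands loosely.
- knob_axis (a point): point on the vertical turning axis of the selector, at mid height of its grip bar, 78 mm above the table (does not move). The black knob is a flat disc 48 mm across carrying a bar 46 mm long, 13 mm wide, that rises from 64 to 88 mm above the table; take the bar across its width.
- pointer (a point): pointer end of the selector's bar, marked by a white line: 23 mm from the axis, at the bar's top (88 mm above the table); it turns with the knob.
- knob (a joint): angle of the selector, rad (0 in every start), positive counter-clockwise from above. Spring detents at -0.8, 0 and 0.8, which pull the knob in when let go within about 0.3 rad; end stops at -0.95 and 0.95. At 0 (off, the start) the pointer looks along the dock's -x. Turning takes about 0.1 N m.
- mark_yellow: yellow disc 14 mm across, 1 mm high, on the dock's top, 37 mm from the knob's axis, at one of the detents 0.8 or -0.8 (which one varies). The selector stands at it when the bar's pointer end looks straight at it. Origin: centre of its underside.
- mark_blue: blue disc of the same size at the other detent; not the wanted one.
- lamp: cordless inspection lamp: a straight round barrel 28 mm across, 170 mm long, 120 g, silver with black rubber grip rings on its upper half. It stands upright in the socket, lens end down, 45 mm deep, its top 180 mm above the table. Origin: centre of the lens face (its lower end in the dock); z runs along the barrel from the lens to the tail, so the beam goes along -z.
- medallion: big bronze medallion, a loose disc 115 mm across and 16 mm thick, 0.6 kg, lying flat in the middle of a fixed black-edged grey inspection board (140 x 140 mm, top 8 mm above the table). Origin: centre of its underside.
- medallion_top (a point): middle of the medallion's upper face, 24 mm above the table, at which the lens must point.
- jar: white open jar, 52 mm across, 58 mm high, loose bystander behind the work. Origin: centre of its underside.
- cap: red plastic cap, 34 mm across, 28 mm high, loose bystander near the front edge. Origin: centre of its underside.
Mind the look-alikes: they are no part of the job. Of the things that look like the lamp, the larger one is meant. Leave any turquoise look-alike of the medallion alone.

How it is judged (in metres and radians):
On the way, in this order (a step that is already met when the one before it is completed fails the run):
1. the selector stands at the yellow mark, let go, the lamp still in its socket (horizontal distance between pointer and mark_yellow below 0.016 m and velocity of joint knob between -0.3 and 0.3 rad/s and contact force between the fingers and knob below 0.5 N and distance of lamp from where it was at the start of the episode below 0.015 m), for 0.2 s.
2. the lamp is drawn clear of its socket, held by the gripper (z of lamp in the frame of dock above 0.056 m and contact force between the fingers and lamp above 1 N and contact force between lamp and dock below 0.1 N), for 0.1 s.
At the end, for the whole second after the job is handed in: Selector at the yellow mark; the lamp held still, 34 to 56 degrees from upright, lens 60 to 160 mm along the beam from the middle of the medallion's top and at least 40 mm above the table, beam axis within about 30 mm of that middle; the lamp touches no dock, medallion or jar (horizontal distance between pointer and mark_yellow below 0.016 m and angle between lamp's own z axis and vertical between 0.6 and 0.97 rad and x of medallion_top in the frame of lamp between -0.03 and 0.03 m and y of medallion_top in the frame of lamp between -0.03 and 0.03 m and z of medallion_top in the frame of lamp between -0.16 and -0.06 m and height (world z) of lamp above 0.04 m and contact force between the fingers and lamp above 1 N and contact force between lamp and dock below 0.1 N and contact force between lamp and medallion below 0.1 N and contact force between lamp and jar below 0.1 N and linear speed of lamp below 0.03 m/s and angular speed of lamp below 0.3 rad/s); the arm keeps its last pose, push and grip.
It fails at once if the medallion is shifted by more than 15 mm (distance of medallion from where it was at the start of the episode above 0.015 m).
It fails at once if the jar or the cap is shifted by more than 20 mm (distance of any of jar, cap from where it was at the start of the episode above 0.02 m).
It also fails if it takes over 45 s, if anything falls off the work surface, if the arm or the gripper's body presses on something with over 40 N, if the wrist force passes 120 N, or if a joint passes its speed limit or range.

### The arm

A 7-joint arm with a two-finger parallel gripper is mounted at the origin on a cart in front of the work surface, level with it; the furniture and walls round the work are solid. World frame = base frame: x ahead of the robot, y to its left, z up, the work surface at z = 0. Lengths are in mm, angles in rad, forces in N, time in s.
With the tool pointing down it reaches from about 400 to 925 mm from the base axis. Payload 5.6 kg.
Tool frame: the origin (TCP) lies on the mounting face of the last link; the fingertips stand 173 mm ahead of it and the grasp point (between the pads) lies 155 mm ahead of it; x points along the fingers, z is the direction in which the jaws open and shut, and the axes are right-handed (so a half turn about x gives the same grasp; the last joint's range is limited). The gripper opens to 85 mm and grips with 20 to 120 N. Pads are 22 mm wide; open, the fingers measure 114 mm over their backs; the gripper's body (76 mm by 85 mm) begins 54 mm behind the grasp point. The pads swing forward as they close: fully open they stand 13 mm farther back than shut.
Start: joints at [1.177, 0.468, -0.012, 1.603, 0.006, 1.071, -0.056], TCP at [223.336, -610.428, 404.69] pointing down, gripper open.
Joint ranges: [-2.53, 2.53], [-0.31, 2.02], [-1.57, 1.55], [0.28, 2.44], [-1.29, 4.43], [0.15, 1.84], [-2.92, 2.92]. Speed limits (rad/s): [2.57, 2.57, 3.14, 3.14, 3.14, 3.14, 3.14].

### API

Orientations are given as a unit quaternion [w, x, y, z].
In Python, from rig import ctrl, optics gives the robot as it stands. The module is installed in compiled form; this text tells all that it offers.
- The arm moves only by the shell command python3 -m handwheel 'ROWS' [OPENING] [FORCE]. ROWS is JSON, a list of rows, each a list of 6 numbers: the shift along the world's x, y, z in m, then the turn, a rotation vector about the world's x, y, z in rad. In form: [[dx, dy, dz, ax, ay, az], ...]. A call has 1 to 20 rows; each row is the pose to reach, as a shift and turn from the pose commanded when the call began; what a row does not reach only later rows make up. A row lasts 1/12 s, in which the tool goes at most 41.7 mm and 7.16 degrees, less where a joint would pass 70% of its speed; a pose out of reach is approached as far as the arm can. A call with a gripper value outside its range is refused whole. OPENING is the closure, from 0 (fully open) to 1 (shut), set as the call begins (- or left out, the last holds). The fingers move at their own pace and stop on an object; FORCE is the grip in N (left out, the last holds). Time passes only in rows, so rows that repeat a pose let the fingers close. It gives the time, the measured TCP pose, the force and the opening at its end, in the units of the state.
- ctrl.get_state(): the state, without advancing time (a new reading comes with each control period).
- optics.capture(name): name is "scene" or "top" or "wrist"; returns the picture (384x512x3 uint8, red, green, blue); there is no depth.
- optics.calibration(name): a dict with "intrinsics" (3x3 intrinsics, pixels), "k1" (the pictures are not rectified: a ray, as slopes to the right and down, at radius r is drawn at 1 + k1 r^2 times it, then the intrinsics apply), "eye" and "rotation" of the camera in the world; the wrist camera has in their place "T_tool_cam" (4x4, takes a point from camera to tool coordinates, whose origin is the TCP and whose axes are the tool frame's). Camera axes: x right, y down, z forward; pixel columns grow to the right and rows downward; lengths in mm; the calibration is good to about 2 mm. A picture is of the moment at which its call begins: read the wrist's pose just before it. calibration takes no time and is no camera call.
- ctrl.job_done(): hands the job in, once; it reports no verdict.
The state is a dict: "time_s": time; "joint_positions": joint angles; "dq": joint speeds; "effort": joint torques, N m; "tcp_pos": TCP position; "tcp_rot": TCP orientation; "ft_force": force on the tool from outside, world axes, zero at the start; "ft_torque": the same for the moment, N m; "gripper_width": finger opening in mm.
Only numpy, scipy, OpenCV 4.12 (cv2) and the standard library are available. Lean on these libraries where they do the work, as an engineer would, in place of code of your own. Each camera call takes 0.05 s, during which the arm holds its last target.

## Working session

There is one attempt and no reset: what is moved stays moved. The work goes in short steps, Python scripts to look and compute and a shell command to move; the robot and the scene stay as the last step left them, time stands still between calls to the robot, and variables do not carry over. Pictures are saved under pics/ and viewed, and the job is handed in when it is done.

```bash
mkdir -p pics; python3 - <<'E'
from rig import ctrl, optics
import cv2
s=ctrl.get_state();print(s)
for n in["scene","top","wrist"]:
    im=optics.capture(n);cv2.imwrite(f"pics/{n}0.png",im[:,:,::-1]);print(n,optics.calibration(n))
E
```

```text
{'time_s': 0.0, 'joint_positions': array([ 1.17698928,  0.46838459, -0.01159354,  1.6036697 ,  0.00599598,
        1.07141973, -0.05626587]), 'dq': array([ 1.08037975e-04,  8.64252474e-06, -5.77435798e-04, -1.76171651e-03,
       -1.58775579e-04, -2.47945498e-05, -1.74512374e-03]), 'effort': array([-7.30616830e-04, -5.32394063e+01,  2.10808148e-02, -2.51313525e+01,
        1.13800357e-02,  7.80649949e-03,  6.90003191e-06]), 'tcp_pos': array([ 223.23439508, -610.17720903,  403.7141626 ]), 'tcp_rot': array([ 0.57901258,  0.40542267,  0.58013248, -0.40475078]), 'ft_force': array([-0.35695403,  0.3465802 , -0.83335392]), 'ft_torque': array([-0.01238667,  0.0541658 ,  0.02743839]), 'gripper_width': 85.68969898214274}
scene {'intrinsics': array([[421.64062168,   0.        , 248.94209773],
       [  0.        , 421.64062168, 187.32185813],
       [  0.        ,   0.        ,   1.        ]]), 'k1': 0.043607044925993134, 'eye': array([173.22577137, 651.4904156 , 700.16990374]), 'rotation': array([ 0.11389923, -0.20757095,  0.87093044, -0.4306059 ])}
top {'intrinsics': array([[347.72771707,   
[... 153 characters left out ...]
61943, 'eye': array([ 451.26379544,  -43.33889134, 1065.70091188]), 'rotation': array([ 0.03910581, -0.7048938 ,  0.70668648, -0.04679407])}
wrist {'intrinsics': array([[271.6692076 ,   0.        , 256.67938134],
       [  0.        , 271.6692076 , 190.80023797],
       [  0.        ,   0.        ,   1.        ]]), 'k1': 0.015075283358179209, 'T_tool_cam': array([[ 4.52890070e-04, -2.73239557e-01,  9.61945913e-01,
         3.01447972e+01],
       [ 2.94840706e-04, -9.61945933e-01, -2.73239701e-01,
         6.84728446e+01],
       [ 9.99999854e-01,  4.07368359e-04, -3.55093618e-04,
         1.65257626e+00],
       [ 0.00000000e+00,  0.00000000e+00,  0.00000000e+00,
         1.00000000e+00]])}
```

View pics/scene0.png

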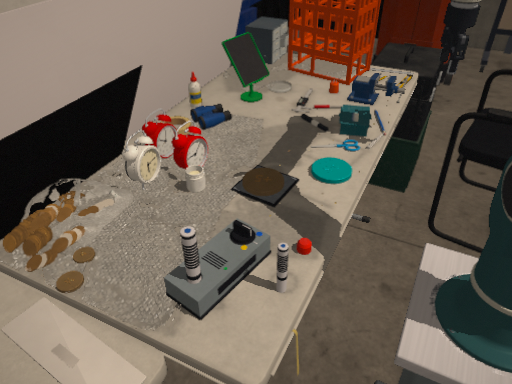

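View pics/top0.png

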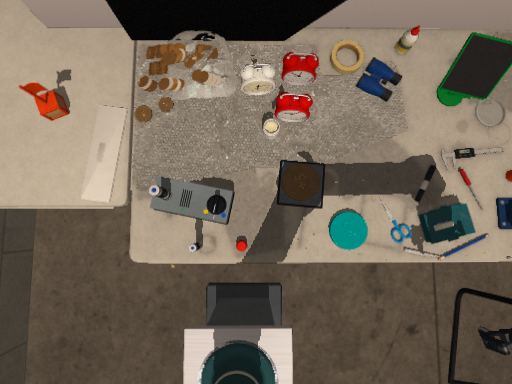

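View pics/wrist0.png

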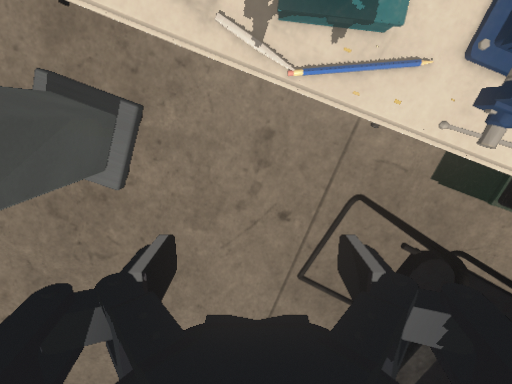

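The views show the dock at about (193,200) in the top view, with the lamp at (157,190), the knob at (215,204) and the medallion at (301,184). The smaller look-alike lamp is at (196,246), the cap at (242,245) and the jar at (271,128). Next I zoom in to measure.

```bash
cat > h.py <<'E'
import numpy as np, cv2
from scipy.spatial.transform import Rotation as R
from rig import ctrl, optics
def rot(q): return R.from_quat([q[1],q[2],q[3],q[0]]).as_matrix()
def cam(n,s=None):
    c=optics.calibration(n)
    if n=="wrist":
        s=s or ctrl.get_state(); T=c["T_tool_cam"]; A=rot(s["tcp_rot"])
        return c, A@T[:3,3]+s["tcp_pos"], A@T[:3,:3]
    return c, c["eye"], rot(c["rotation"])
def ray(n,px,s=None):
    c,e,A=cam(n,s); K=c["intrinsics"]
    d=np.array([[c["k1"],0,0,0]][0],float)
    u=cv2.undistortPoints(np.array([[px]],float),K,d)[0,0]
    v=A@np.array([u[0],u[1],1]); return e,v/np.linalg.norm(v)
def onz(n,px,z,s=None):
    e,v=ray(n,px,s); return e+v*(z-e[2])/v[2]
def proj(n,P,s=None):
    c,e,A=cam(n,s); p=A.T@(np.array(P,float)-e)
    return cv2.projectPoints(p.reshape(1,1,3),np.zeros(3),np.zeros(3),c["intrinsics"],np.array([c["k1"],0,0,0.]))[0][0,0]
def tri(a,pa,b,pb):
    M=np.zeros((3,3));r=np.zeros(3)
    for n,p in((a,pa),(b,pb)):
        e,v=ray(n,p);Q=np.eye(3)-np.outer(v,v);M+=Q;r+=Q@e
    return np.linalg.solve(M,r)
E
python3 - <<'E'
import cv2
a=cv2.imread("pics/top0.png")[165:265,135:335];cv2.imwrite("pics/topz.png",cv2.resize(a,None,fx=4,fy=4,interpolation=2))
a=cv2.imread("pics/scene0.png")[160:320,155:315];cv2.imwrite("pics/scz.png",cv2.resize(a,(600,600),interpolation=2))
from h import *
for n,p,z in[("top lamp",(157,190),180),("knob",(215.5,204.5),88),("med",(301,184),24),("yellow?",(206,212),56)]:
    print(n,onz("top",p,z))
E
```

```text
top lamp [539.90192706 201.13775019 180.        ]
knob [507.87403957  61.15234692  88.        ]
med [ 572.83234052 -189.33672497   24.        ]
yellow? [488.10269548  91.7953533   56.        ]
```

View pics/topz.png

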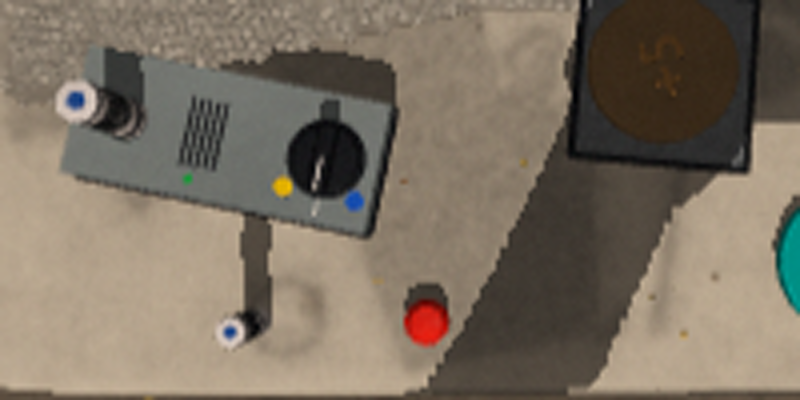

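View pics/scz.png

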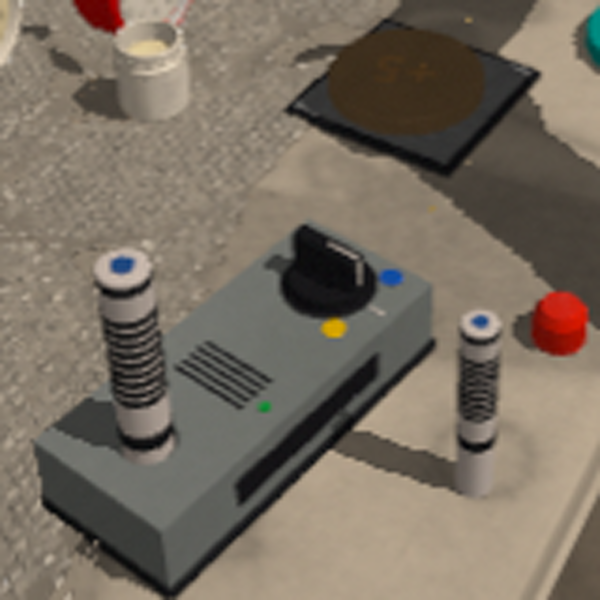

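```bash
python3 - <<'E'
from h import *
def blobs(n,box,lo,hi):
    im=cv2.imread(f"pics/{n}0.png");x0,y0,x1,y1=box
    h=cv2.cvtColor(im[y0:y1,x0:x1],cv2.COLOR_BGR2HSV);m=cv2.inRange(h,lo,hi)
    N,l,st,c=cv2.connectedComponentsWithStats(m)
    return [((c[i]+[x0,y0]).round(2),st[i,4]) for i in range(1,N) if st[i,4]>2]
T={}
for nm,col,bt,bs,z in [("yel",((18,110,90),(38,255,255)),(198,205,212,220),(230,240,252,255),56),
 ("blue",((100,120,60),(125,255,255)),(215,207,232,224),(250,226,268,242),56),
 ("lamp",((100,100,60),(125,255,255)),(145,180,165,200),(178,222,196,236),180)]:
    t=blobs("top",bt,*col);s=blobs("scene",bs,*col);print(nm,t,s)
    t=max(t,key=lambda q:q[1])[0];s=max(s,key=lambda q:q[1])[0]
    print("  top",onz("top",t,z).round(1),"scene",onz("scene",s,z).round(1),"tri",tri("top",t,"scene",s).round(1))
    T[nm]=(onz("top",t,z)+onz("scene",s,z))/2
# knob axis from marks: at 37mm, +-0.8 about direction d
y,b=T["yel"][:2],T["blue"][:2];m=(y+b)/2;v=(y-b);print("sep",np.linalg.norm(v),2*37*np.sin(.8))
v/=np.linalg.norm(v); ydir=v # dock +y
xdir=np.array([v[1],-v[0]]); ax=m+37*np.cos(.8)*xdir
print("ydir",ydir,"yaw",np.degrees(np.arctan2(xdir[1],xdir[0])),"axis",ax,"socket",ax+150*ydir)
l=T["lamp"][:2];print("lamp-axis",l-ax,np.linalg.norm(l-ax),np.degrees(np.arctan2(*(l-ax)[::-1]))-90)
for n,bx in(("top",(270,155,335,212)),("scene",(228,160,302,206))):
    print(n,blobs(n,bx,(5,60,25),(22,200,140)))
for n,p in(("top",None),("scene",None)):
    bx={"top":(270,155,335,212),"scene":(228,160,302,206)}[n]
    q=max(blobs(n,bx,(5,60,25),(22,200,140)),key=lambda q:q[1])[0];print(onz(n,q,24))
E
```

```text
yel [(array([205.17, 211.  ]), np.int32(23))] [(array([243.63, 247.  ]), np.int32(27))]
  top [491.   94.2  56. ] scene [489.2  93.3  56. ] tri [490.1  93.8  56.2]
blue [(array([223.15, 214.85]), np.int32(20))] [(array([258.73, 233.5 ]), np.int32(22))]
  top [479.8  42.2  56. ] scene [478.8  41.8  56. ] tri [479.3  41.9  56. ]
lamp [(array([153.5, 189.5]), np.int32(12))] [(array([187.  , 230.33]), np.int32(18))]
  top [541.2 210.1 180. ] scene [540.  208.8 180. ] tri [540.4 209.5 180.6]
sep 52.924264326260584 53.084350726564686
ydir [0.20475759 0.97881271] yaw -11.815309062955963 axis [509.91385885  62.58310597] socket [540.62749759 209.40501303]
lamp-axis [ 30.69317686 146.87779578] 150.05051815221125 -11.80329169857572
top [(array([305.22, 157.78]), np.int32(9)), (array([317., 156.]), np.int32(3)), (array([314.91, 160.  ]), np.int32(11)), (array([318.8, 160.4]), np.int32(5)), (array([324.  , 162.67]), np.int32(3)), (array([328.  , 161.75]), np.int32(4)), (array([300.31, 181.45]), np.int32(1145)), (array([333., 163.]), np.int32(3)), (array([329.23, 168.15]), np.int32(13)), (array([3
[... 260 characters left out ...]
int32(6)), (array([332.89, 186.44]), np.int32(9)), (array([272.95, 193.7 ]), np.int32(20)), (array([331.83, 191.33]), np.int32(6)), (array([332.5, 195. ]), np.int32(4)), (array([271., 199.]), np.int32(3)), (array([273.58, 201.17]), np.int32(12)), (array([271.8, 205.2]), np.int32(5)), (array([275.33, 205.  ]), np.int32(3)), (array([285.33, 208.44]), np.int32(27)), (array([296.24, 208.96]), np.int32(25)), (array([302.67, 208.  ]), np.int32(3)), (array([309.88, 209.65]), np.int32(17))]
scene [(array([279.5, 164.5]), np.int32(4)), (array([262.73, 181.19]), np.int32(996)), (array([279.5, 202.5]), np.int32(4))]
[ 580.59973022 -187.39143655   24.        ]
[ 575.04940478 -177.02458329   24.        ]
```

```bash
python3 - <<'E'
from h import *
for n,(x0,y0,x1,y1) in(("top",(270,155,335,212)),("scene",(228,160,302,206))):
    im=cv2.imread(f"pics/{n}0.png")
    h=cv2.cvtColor(im[y0:y1,x0:x1],cv2.COLOR_BGR2HSV);m=cv2.inRange(h,(5,60,25),(22,200,140))
    m=cv2.morphologyEx(m,cv2.MORPH_OPEN,np.ones((3,3)));m=cv2.morphologyEx(m,cv2.MORPH_CLOSE,np.ones((5,5)))
    c=max(cv2.findContours(m,0,1)[0],key=cv2.contourArea)
    P=np.array([onz(n,p[0]+[x0,y0],24)[:2] for p in c]);print(n,cv2.minEnclosingCircle(P.astype(np.float32)),cv2.fitEllipse(P.astype(np.float32)))
s=ctrl.get_state();A=rot(s["tcp_rot"]);print(A.round(3))
jaw=A[:,2];yd=np.array([.2048,.9788])
a=np.degrees(np.arctan2(jaw[1],jaw[0]));print("jaw az",a,"yd az",78.2, "turn",(78.2-a+90)%180-90)
E
```

```text
top ((581.4945678710938, -187.2620391845703), 58.684906005859375) ((580.9756469726562, -187.48095703125), (112.0729751586914, 114.66963195800781), 57.5248908996582)
scene ((577.1538696289062, -179.02261352539062), 66.0384292602539) ((576.2821044921875, -179.48263549804688), (114.51935577392578, 129.9121856689453), 23.80103874206543)
[[-0.001  0.939  0.344]
 [ 0.001  0.344 -0.939]
 [-1.    -0.    -0.001]]
jaw az -69.90523812999763 yd az 78.2 turn -31.894761870002355
```

```bash
python3 -m handwheel '[[0.15,0.34,0,0,0,1.3],[0.15,0.34,0,0,0,1.3],[0.15,0.34,0,0,0,1.3],[0.15,0.34,0,0,0,1.3],[0.15,0.34,0,0,0,1.3],[0.15,0.34,0,0,0,1.3],[0.15,0.34,0,0,0,1.3],[0.15,0.34,0,0,0,1.3],[0.15,0.34,0,0,0,1.3],[0.15,0.34,0,0,0,1.3],[0.15,0.34,0,0,0,1.3]]' 0 60
python3 -m handwheel '[[0.137,0.333,0,0,0,1.285],[0.137,0.333,0,0,0,1.285],[0.137,0.333,0,0,0,1.285],[0.137,0.333,0,0,0,1.285],[0.137,0.333,0,0,0,1.285],[0.137,0.333,0,0,0,1.285],[0.137,0.333,0,0,0,1.285],[0.137,0.333,0,0,0,1.285],[0.137,0.333,0,0,0,1.285],[0.137,0.333,0,0,0,1.285],[0.137,0.333,0,0,0,1.285],[0.137,0.333,0,0,0,1.285],[0.137,0.333,0,0,0,1.285]]'
python3 - <<'E'
from h import *
s=ctrl.get_state();im=optics.capture("wrist");print(s["joint_positions"].round(3),rot(s["tcp_rot"]).round(3))
for P,c in(((510,62.6,88),(0,0,255)),((540.5,209.4,180),(0,255,0)),((490.1,93.8,56),(255,0,255))):
    p=proj("wrist",P,s);print(p); im=cv2.circle(im[:,:,::-1].copy() if c==(0,0,255) else im,tuple(int(v) for v in p),3,c,1)
cv2.imwrite("pics/w1.png",im)
E
```

```text
time_s: 1.07
tcp_pos: [374.3, -267.9, 404.9]
tcp_rot: [0.706, -0.032, 0.706, 0.032]
ft_force: [0.1, -0.5, 0.4]
gripper_width: 85.7
time_s: 2.15
tcp_pos: [510.3, 62.4, 404.4]
tcp_rot: [0.549, -0.445, 0.549, 0.446]
ft_force: [-0.1, -0.0, 0.1]
gripper_width: 85.4
[ 0.481  0.357 -0.806  1.893  0.301  1.017  0.909] [[-0.001 -0.979  0.206]
 [ 0.     0.206  0.979]
 [-1.     0.001 -0.   ]]
[258.44290023 179.90641006]
[458.96510638 208.03287015]
[280.90134165 151.95842988]
```

View pics/w1.png

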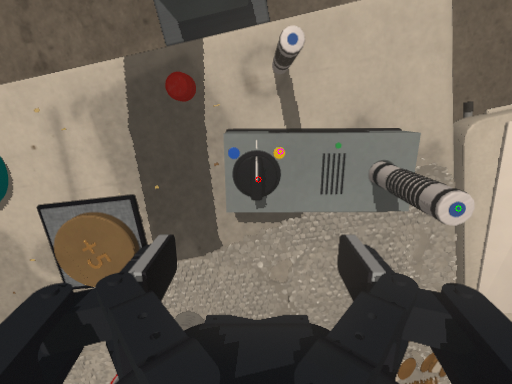

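The wrist view agrees with the measured positions: knob at about (256,174), yellow mark at (280,152) and lamp top at (458,209). I descend onto the bar now.

```bash
python3 -m handwheel '[[0,0,-0.04,0,0,0],[0,0,-0.08,0,0,0],[0,0,-0.12,0,0,0],[0,0,-0.145,0,0,0],[0,0,-0.163,0,0,0],[0,0,-0.163,0,0,0],[0,0,-0.163,0,0,0]]' 
python3 -m handwheel '[[0,0,0,0,0,0],[0,0,0,0,0,0],[0,0,0,0,0,0],[0,0,0,0,0,0],[0,0,0,0,0,0],[0,0,0,0,0,0],[0,0,0,0,0,0],[0,0,0,0,0,0],[0,0,0,0,0,0],[0,0,0,0,0,0]]' 1 40
python3 - <<'E'
from h import *
cv2.imwrite("pics/s2.png",optics.capture("scene")[:,:,::-1])
E
```

```text
time_s: 2.78
tcp_pos: [510.2, 62.3, 241.4]
tcp_rot: [0.549, -0.445, 0.549, 0.446]
ft_force: [-0.1, -0.7, 0.9]
gripper_width: 85.3
time_s: 3.62
tcp_pos: [510.4, 62.1, 242.3]
tcp_rot: [0.549, -0.446, 0.549, 0.445]
ft_force: [-0.9, -2.2, 5.9]
gripper_width: 12.2
```

View pics/s2.png

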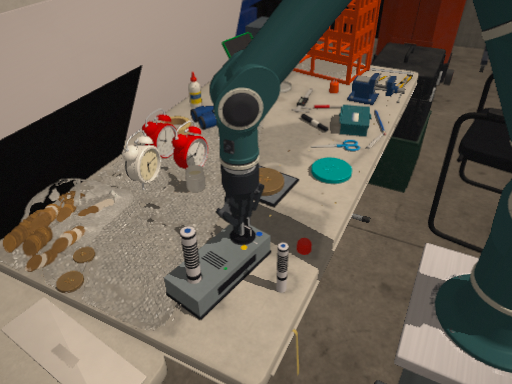

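The bar is gripped (width 12.2 mm). Next I turn it clockwise by 0.8 rad, at reduced speed.

```bash
python3 -m handwheel '[[0,0,0.002,0,0,0],[0,0,0.002,0,0,-0.1],[0,0,0.002,0,0,-0.2],[0,0,0.002,0,0,-0.3],[0,0,0.002,0,0,-0.4],[0,0,0.002,0,0,-0.5],[0,0,0.002,0,0,-0.6],[0,0,0.002,0,0,-0.7],[0,0,0.002,0,0,-0.8],[0,0,0.002,0,0,-0.82],[0,0,0.002,0,0,-0.82],[0,0,0.002,0,0,-0.82]]'
python3 -m handwheel '[[0,0,0,0,0,0],[0,0,0,0,0,0],[0,0,0,0,0,0],[0,0,0,0,0,0],[0,0,0,0,0,0],[0,0,0,0,0,0],[0,0,0,0,0,0]]' 0
python3 -m handwheel '[[0,0,0.03,0,0,0],[0,0,0.07,0,0,0],[0,0,0.11,0,0,0],[0,0,0.15,0,0,0],[0,0,0.163,0,0,0],[0,0,0.163,0,0,0],[0,0,0.163,0,0,0]]'
python3 - <<'E'
from h import *
s=ctrl.get_state();print(s["joint_positions"].round(3))
cv2.imwrite("pics/w3.png",optics.capture("wrist")[:,:,::-1])
p=23*np.array([490.1-510,93.8-62.6])/37;P=(510+p[0],62.6+p[1],88);print("pointer expected px",proj("wrist",P,s),"yellow",proj("wrist",(490.1,93.8,56),s),"axis",proj("wrist",(510,62.6,88),s))
E
```

```text
time_s: 4.67
tcp_pos: [510.5, 61.9, 242.5]
tcp_rot: [0.681, -0.19, 0.681, 0.19]
ft_force: [4.6, -2.1, -14.5]
gripper_width: 11.9
time_s: 5.25
tcp_pos: [510.4, 62.6, 243.9]
tcp_rot: [0.681, -0.19, 0.681, 0.19]
ft_force: [-0.0, 0.0, -0.2]
gripper_width: 85.4
time_s: 5.83
tcp_pos: [510.2, 62.5, 407.3]
tcp_rot: [0.682, -0.191, 0.68, 0.19]
ft_force: [-0.8, 1.2, -0.4]
gripper_width: 85.7
[ 0.292  0.295 -0.565  1.901  0.188  0.996  0.188]
pointer expected px [256.71015563 156.69414208] yellow [256.391345   140.52002512] axis [257.1914648 177.6887273]
```

View pics/w3.png

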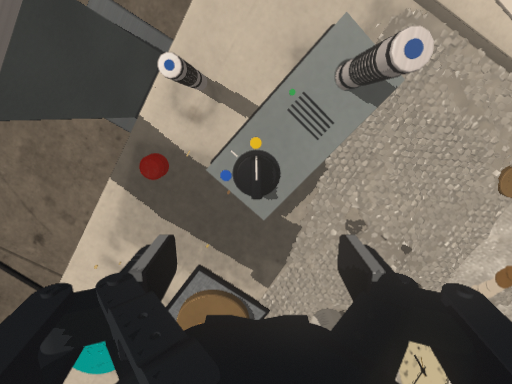

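The pointer, at (256,157), looks straight at the yellow mark at (256,142). Now I move over to the lamp.

```bash
python3 -m handwheel '[[0.008,0.04,0,0,0,0],[0.016,0.08,0,0,0,0],[0.024,0.12,0,0,0,0],[0.03,0.147,0,0,0,0],[0.03,0.147,0,0,0,0],[0.03,0.147,0,0,0,0]]'
python3 - <<'E'
from h import *
s=ctrl.get_state();im=optics.capture("wrist");print(proj("wrist",(540.5,209.4,180),s))
h=cv2.cvtColor(im,cv2.COLOR_RGB2HSV);m=cv2.inRange(h,(100,100,60),(125,255,255));N,l,st,c=cv2.connectedComponentsWithStats(m)
for i in range(1,N):
    if st[i,4]>40: print(c[i],st[i,4],onz("wrist",c[i],180,s))
E
python3 -m handwheel '[[0,0,-0.04,0,0,0],[0,0,-0.08,0,0,0],[0,0,-0.105,0,0,0],[0,0,-0.114,0,0,0],[0,0,-0.114,0,0,0],[0,0,-0.114,0,0,0]]'
```

```text
time_s: 6.38
tcp_pos: [539.6, 211.3, 404.3]
tcp_rot: [0.679, -0.191, 0.682, 0.192]
ft_force: [-0.4, -0.9, -1.1]
gripper_width: 85.3
[258.99640716 210.18451053]
[ 71.89285714 193.28571429] 56 [415.22567295 148.21464234 180.        ]
[257.38509317 213.32298137] 161 [540.78147231 206.60373349 180.        ]
time_s: 6.93
tcp_pos: [540.7, 208.9, 293.1]
tcp_rot: [0.681, -0.19, 0.681, 0.19]
ft_force: [0.2, -0.4, -0.1]
gripper_width: 85.4
```

```bash
python3 -m handwheel '[[0,0,0,0,0,0],[0,0,0,0,0,0],[0,0,0,0,0,0],[0,0,0,0,0,0],[0,0,0,0,0,0],[0,0,0,0,0,0],[0,0,0,0,0,0],[0,0,0,0,0,0],[0,0,0,0,0,0]]' 1 70
python3 -m handwheel '[[0,0,0.01,0,0,0],[0,0,0.03,0,0,0],[0,0,0.05,0,0,0],[0,0,0.07,0,0,0],[0,0,0.09,0,0,0],[0,0,0.11,0,0,0],[0,0,0.13,0,0,0],[0,0,0.14,0,0,0],[0,0,0.14,0,0,0],[0,0,0.14,0,0,0],[0,0,0.14,0,0,0]]'
python3 - <<'E'
from h import *
print(ctrl.get_state()["joint_positions"].round(3))
cv2.imwrite("pics/s4.png",optics.capture("scene")[:,:,::-1])
E
```

```text
time_s: 7.68
tcp_pos: [540.6, 209.7, 293.7]
tcp_rot: [0.681, -0.19, 0.681, 0.19]
ft_force: [-1.5, -0.5, 5.6]
gripper_width: 26.5
time_s: 8.6
tcp_pos: [540.0, 209.2, 431.4]
tcp_rot: [0.68, -0.19, 0.682, 0.19]
ft_force: [0.0, -0.1, -1.9]
gripper_width: 26.6
[ 0.039  0.395 -0.598  1.722  0.245  1.102 -0.091]
```

View pics/s4.png

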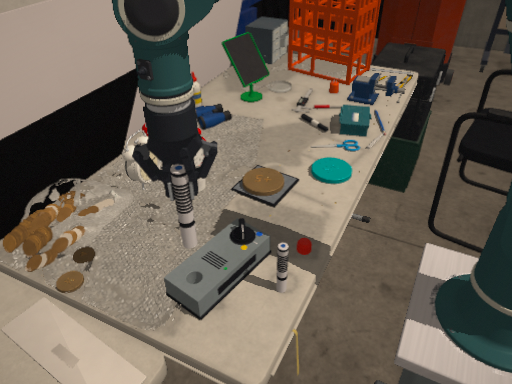

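```bash
python3 -m handwheel '[[0,0,0,-0.1,0,0],[0,0,0,-0.2,0,0],[0,0,0,-0.3,0,0],[0.01,-0.02,0,-0.4,0,0],[0.02,-0.05,0,-0.5,0,0],[0.03,-0.08,0,-0.6,0,0],[0.04,-0.11,0,-0.7,0,0],[0.04,-0.139,0,-0.733,0,0],[0.04,-0.139,0,-0.733,0,0],[0.04,-0.139,0,-0.733,0,0],[0.04,-0.139,0,-0.733,0,0]]'
python3 - <<'E'
from h import *
s=ctrl.get_state();print(s["joint_positions"].round(3),rot(s["tcp_rot"]).round(3))
cv2.imwrite("pics/s5.png",optics.capture("scene")[:,:,::-1])
E
```

```text
time_s: 9.57
tcp_pos: [580.2, 71.2, 431.7]
tcp_rot: [0.567, -0.422, 0.704, -0.065]
ft_force: [-0.8, 1.0, -1.1]
gripper_width: 26.8
[-0.062  0.429 -0.353  1.713  0.811  1.448 -0.147] [[-0.001 -0.52   0.854]
 [-0.668  0.636  0.386]
 [-0.744 -0.571 -0.348]]
```

View pics/s5.png

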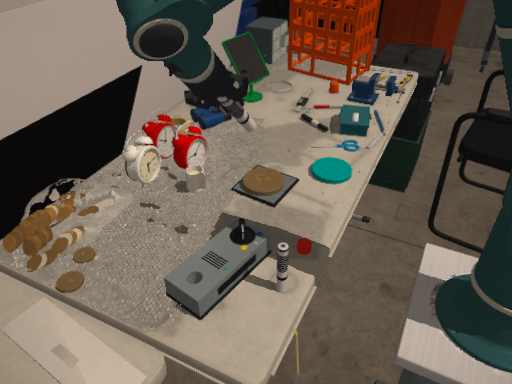

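```bash
python3 -m handwheel '[[0,0,-0.02,0,0,0],[0,0,-0.04,0,0,0],[0,0,-0.06,0,0,0],[0,0,-0.08,0,0,0],[0,0,-0.1,0,0,0],[0,0,-0.115,0,0,0],[0,0,-0.121,0,0,0],[0,0,-0.121,0,0,0],[0,0,-0.121,0,0,0],[0,0,-0.121,0,0,0],[0,0,-0.121,0,0,0],[0,0,-0.121,0,0,0]]'
python3 - <<'E'
from h import *
s=ctrl.get_state();print(s["joint_positions"].round(3),s["dq"].round(3))
A=rot(s["tcp_rot"]);u=-A[:,0]
for n in("scene","top","wrist"):
    im=optics.capture(n)[:,:,::-1].copy();cv2.imwrite(f"pics/{n}6.png",im)
L=s["tcp_pos"]-u*283;T=L+170*u;print("lens",L,"tail",T,"u",u)
d=np.array([580,-187,24.])-L;print("along",d@-u,"off",np.linalg.norm(d+u*(d@-u)))
for n in("scene","top"): print(n,proj(n,L),proj(n,T),proj(n,(580,-187,24)))
a=cv2.imread("pics/scene6.png")[60:260,150:350];b=cv2.imread("pics/top6.png")[110:260,190:340]
cv2.imwrite("pics/z6.png",np.hstack([cv2.resize(a,(400,400),interpolation=2),cv2.resize(b,(400,400),interpolation=2)]))
E
```

```text
time_s: 10.62
tcp_pos: [580.6, 70.7, 312.7]
tcp_rot: [0.568, -0.422, 0.703, -0.067]
ft_force: [0.2, -1.1, -1.2]
gripper_width: 26.4
[-0.084  0.573 -0.327  1.798  0.886  1.299 -0.323] [ 0.001  0.002  0.001  0.006  0.002 -0.001 -0.001]
lens [ 580.97064414 -118.62325675  102.36015999] tail [580.73795301  -4.92242202 228.74079948] u [-0.00136877  0.66882844  0.74341553]
along 103.98514148981688 off 1.930334383106637
scene [250.41671542 167.77545955] [225.0914943  146.09009848] [262.69323932 178.77414608]
top [279.57435704 177.90547143] [236.86000005 171.14283034] [300.18446772 181.6470618 ]
```

View pics/z6.png

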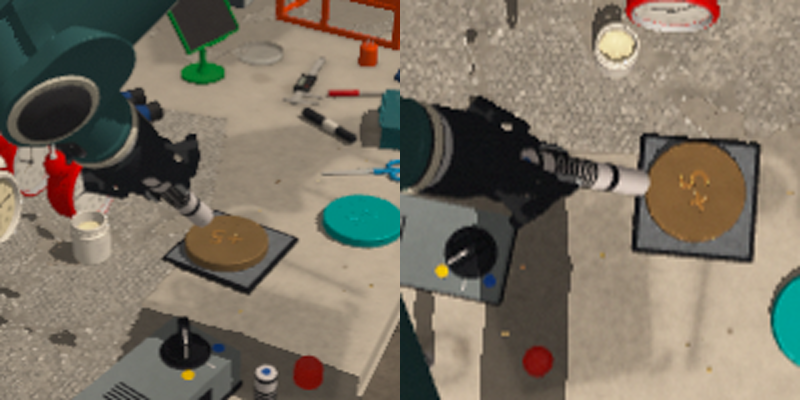

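View pics/wrist6.png

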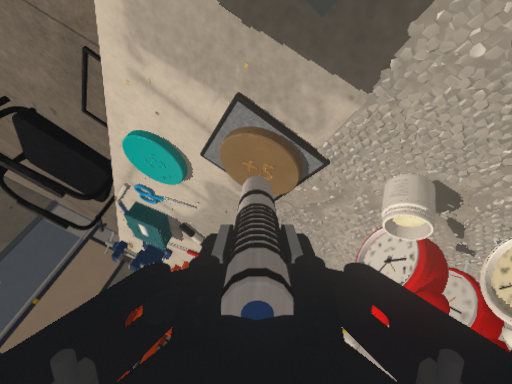

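The pictures match the calculation. The lens is about 104 mm from the medallion's middle, the aim is within a few mm, the tilt is 42° and the pointer is still at yellow. I let it settle, then hand in.

```bash
python3 -m handwheel '[[0,0,0,0,0,0],[0,0,0,0,0,0],[0,0,0,0,0,0],[0,0,0,0,0,0]]'
python3 - <<'E'
from rig import ctrl
s=ctrl.get_state();print(abs(s["dq"]).max(),s["tcp_pos"],s["gripper_width"]);print(ctrl.job_done())
E
```

```text
time_s: 11.1
tcp_pos: [580.3, 70.6, 311.7]
tcp_rot: [0.568, -0.422, 0.704, -0.066]
ft_force: [-1.3, -0.2, -1.3]
gripper_width: 26.7
0.0009804816353938704 [580.33217753  70.55366227 311.65844446] 26.73150752010167
the job is handed in; nothing more can be done
None
```

I turned the selector to the yellow mark and let go. Then I drew the larger lamp out of its socket and handed the job in at 11.1 s, still holding the lamp tilted over the bronze medallion. The hand-in gave no verdict.

- **Selector:** after I let go, the wrist camera showed the pointer looking straight at the yellow mark. It still did in the top view taken just before hand-in.
- **Lamp pose:** the tilt is 42°. From the arm's pose, the lens is about 104 mm from the medallion's middle, about 102 mm above the table, and the beam passes about 2 mm off that middle.
- **Stillness and contact:** the arm was at rest with the grip at 26.7 mm on the barrel. The pictures show the lamp touching only the gripper, and I saw no sign that the medallion, jar or cap had moved. I did not measure their positions again at the end.
- **Disagreements:** the scene and top cameras placed the medallion about 9 mm apart. I used the top view, where its outline fitted a circle of the right size. The grip width read about 1.4 mm under the barrel's diameter. The wrist and top views differed by about 3 mm on the lamp's position. All of these are well inside the 30 mm aiming tolerance.

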